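Roll the battery cell onto the reading line and read it

TASK

Roll the thick battery cell that lies on the white board onto the dark line, with a fingertip on top of it, until it rests along the line and right over it; do not pick it up or drag it. Then, with the cell let go and lying still there, push the round button on top of the reader box fully down and let it up again. Leave everything else where it stands.

Things in the scene. Friction and masses are not known exactly. Their poses are not given: they have to be found in the camera images.
- big_cell_center (a point): centre of the thick cell: a grey cylinder 32 mm across, 70 mm long, 145 g, lying on the board nearly parallel to the line, 50 to 85 mm to either side of it. x axis: along the cell to its steel nub, on the reader side; y, z turn as it rolls. Its top is 32 mm above the board. Let go, it soon stops by itself. Under a fingertip pressing its top without slip it advances half as far as the fingertip.
- line_mid (a point): middle of the dark straight line inlaid flush in the board's top face, 6 mm above the bench: 140 mm long, 12 mm wide. x axis: along the line, towards the reader box; y: across the line, level; z: up.
- board: white board, 250 x 280 x 6 mm, fixed to the bench, with a grey reader box fixed on it across the far end of the line. Axes as the line's; the line's middle is at x -15 mm here. The board spans x -100 to 150, y -140 to 140 mm; the box x 75 to 145, y -45 to 45 mm, and is 50 mm tall above the board. Origin on the bench.
- read_button_top (a point): centre of the top face of the white round push button (30 mm across, pressed straight down) on the reader box, 78 mm above the bench when up, on the line's prolongation, 125 mm from the line's middle. Its black housing collar is 46 mm across and its rim is 10 mm below this face.
- read_button (a joint): button travel in m: 0 is up, 0.006 is fully down (about 5 N); it springs back by itself.
- thin_cell: upright thin battery cell, 18 mm across and 65 mm tall, grey with a small steel nub on top; origin at the centre of its underside. Leave it standing where it is. It stands across the line from the thick cell, 50 to 85 mm from the line.
- spare_cell: upright thin battery cell, 18 mm across and 65 mm tall, grey with a small steel nub on top; origin at the centre of its underside. Leave it standing where it is. It stands beside the reader box, on its left.
- flux_pot: small closed jar with a black cap, 34 mm across and 50 mm tall, beside the reader box on its right; origin at the centre of its underside.
- terminal_a: orange handheld payment terminal lying flat, 200 x 84 x 38 mm, left of the board; origin at the centre of its underside.
- terminal_b: second orange payment terminal like the first, farther left; origin at the centre of its underside.
- screwdriver: screwdriver lying on the bench right of the board; origin at its underside.
- screw_tin: dark steel tin of screws, 120 x 80 x 22 mm, on the bench to the left, far side; origin at the centre of its underside.
There are look-alikes about, which are no part of the job. Leave any yellow look-alike of the part that bears big_cell_center alone.

How it is judged (in metres and radians):
On the way, in this order (a step that is already met when the one before it is completed fails the run):
1. the thick cell has turned over by rolling (more than 115 degrees), not been slid or dragged (angle between big_cell_center's own z axis and vertical above 2 rad), for 0.02 s.
2. the thick cell lies still along the line and over it, let go by the fingers (y of big_cell_center in the frame of line_mid between -0.006 and 0.006 m and x of big_cell_center in the frame of line_mid between -0.03 and 0.03 m and z of big_cell_center in the frame of line_mid between 0.012 and 0.02 m and angle between the x axis of big_cell_center and the x axis of line_mid, either way round below 0.17 rad and linear speed of big_cell below 0.01 m/s and contact force between each of the arm, the fingers and big_cell below 0.05 N), for 0.4 s.
3. the button is pressed at least 5 mm down while the cell lies on the line (y of big_cell_center in the frame of line_mid between -0.006 and 0.006 m and x of big_cell_center in the frame of line_mid between -0.03 and 0.03 m and z of big_cell_center in the frame of line_mid between 0.012 and 0.02 m and angle between the x axis of big_cell_center and the x axis of line_mid, either way round below 0.17 rad and value of joint read_button above 0.005 m), for 0.05 s.
At the end, for the whole second after the job is handed in: The thick cell lies still on the board, its centre within 6 mm of the line's middle across it and within 30 mm of the line's midpoint along it, its axis within 0.17 rad of the line; the button is up again (less than 1.5 mm down), after it was pressed at least 5 mm down with the cell lying there (y of big_cell_center in the frame of line_mid between -0.006 and 0.006 m and x of big_cell_center in the frame of line_mid between -0.03 and 0.03 m and z of big_cell_center in the frame of line_mid between 0.012 and 0.02 m and angle between the x axis of big_cell_center and the x axis of line_mid, either way round below 0.17 rad and linear speed of big_cell below 0.01 m/s and value of joint read_button below 0.0015 m); the robot touches nothing.
It fails at once if the thick cell is lifted (its centre more than 8 mm above its lying height) or stood on end (z of big_cell_center in the frame of line_mid above 0.024 m or angle between big_cell_center's own x axis and vertical below 1.2 rad or angle between big_cell_center's own x axis and vertical above 1.94 rad).
It fails at once if a standing cell or the jar is knocked over or moved more than 15 mm (angle between any of thin_cell, spare_cell, flux_pot's own z axis and vertical above 0.4 rad or distance of any of thin_cell, spare_cell, flux_pot from where it was at the start of the episode above 0.015 m).
It fails at once if a terminal, the screwdriver or the screw tin is moved more than 20 mm (distance of any of terminal_a, terminal_b, screwdriver, screw_tin from where it was at the start of the episode above 0.02 m).
It also fails if it takes over 61 s, if anything falls off the work surface, if the arm or the gripper's body presses on something with over 40 N, if the wrist force passes 120 N, or if a joint passes its speed limit or range.

ROBOT

A 7-joint arm with a two-finger parallel gripper is mounted at the origin on the work surface. World frame = base frame: x ahead of the robot, y to its left, z up, the work surface at z = 0. Lengths are in mm, angles in rad, forces in N, time in s.
With the tool pointing down it reaches from about 425 to 1025 mm from the base axis. Payload 9.4 kg.
Tool frame: the origin (TCP) lies on the mounting face of the last link; the fingertips stand 186 mm ahead of it and the grasp point (between the pads) lies 167 mm ahead of it; z points along the fingers, y is the line along which they close (so a half turn about z gives the same grasp; the last joint's range is limited). The gripper opens to 93 mm and grips with 3 to 60 N. Pads are 15 mm wide; open, the fingers measure 128 mm over their backs; the gripper's body (75 mm by 188 mm) begins 65 mm behind the grasp point.
Start: joints at [1.062, 0.599, -0.003, 1.599, 0.002, 0.943, -0.08], TCP at [303.415, -658.455, 404.718] pointing down, gripper open.
Joint ranges: [-2.57, 2.57], [-0.35, 1.97], [-1.29, 1.29], [0.11, 2.56], [-1.05, 4.19], [0.11, 1.86], [-2.63, 2.63]. Speed limits (rad/s): [2.22, 2.22, 3.01, 3.01, 3.14, 3.14, 3.14].

INTERFACE

Orientations are given as a rotation vector (axis times angle).
In Python, from cell import get_obs, optics, job gives the robot as it stands. The module is installed in compiled form; this text tells all that it offers.
- The arm moves only by the tool carry_out, never from a script. Its argument "deltas" is a list of rows, each a list of 4 numbers: the shift along the tool's x, y, z as a fraction of full scale, then the turn about the tool's z as a fraction of full scale. A call has 1 to 20 rows; each row is the pose to reach, as a shift and turn from the pose commanded when the call began, along the tool's axes at that moment; what a row does not reach only later rows make up. Full scale, the value 1, is 0.25 m for a shift and 30 degrees for a turn. A row lasts 1/12 s, in which the tool goes at most 41.7 mm and 7.16 degrees, less where a joint would pass 70% of its speed; a pose out of reach is approached as far as the arm can. A call with a number of a shift or a turn outside -1 to 1 is refused whole. A call with a gripper value outside its range is refused whole. "hand" is the gripper command: -1 is fully open, 1 is shut, values between are in proportion, set as the call begins (left out, the last holds). The fingers move at their own pace and stop on an object; "newtons" is the grip in N (left out, the last holds). Time passes only in rows, so rows that repeat a pose let the fingers close. It gives the time, the measured TCP pose, the force, the opening and the grip force at its end, in the units of the state.
- get_obs(): the state, without advancing time (a new reading comes with each control period).
- optics.capture(name): name is "scene" or "top" or "wrist"; returns a dict with "img" (420x560x3 uint8, red, green, blue), "vertical_fov" (degrees; the focal length in pixels is half the picture's height over the tangent of half this angle, whatever the lens; pixels are square), "cx", "cy" (the principal point, pixels), "cam_to_world" (4x4, takes a point from camera to world coordinates); the wrist camera has in their place "mount" (4x4, takes a point from camera to tool coordinates, whose origin is the TCP and whose axes are the flange's). Camera axes: x right, y down, z forward; pixel columns grow to the right and rows downward; lengths in mm; the calibration is good to about 2 mm. A picture is of the moment at which its call begins: read the wrist's pose just before it. There is no depth.
- job.job_done(): hands the job in; it is judged then, once.
The state is a dict: "time": time; "qpos": joint angles; "qvel": joint speeds; "tau": joint torques, N m; "tcp_pos": TCP position; "tcp_rot": TCP orientation; "contact_force": force on the tool from outside, world axes, zero at the start; "ft_torque": the same for the moment, N m; "gripper_width": opening from 0.0 (shut) to 1.0 (fully open); "finger_force": force on a finger pad.
Only numpy, scipy, OpenCV 4.12 (cv2) and the standard library are available. Lean on these libraries where they do the work, as an engineer would, in place of code of your own. Each camera call takes 0.05 s, during which the arm holds its last target. There are 200 camera calls.

## Working session

There is one attempt and no reset: what is moved stays moved. The work goes in short steps, Python scripts to look and compute and a tool call to move; the robot and the scene stay as the last step left them, time stands still between calls to the robot, and variables do not carry over. Pictures are saved under pics/ and viewed, at most 10 in all, crops included, and the job is handed in when it is done.

Besides the shell and the picture viewer there is one more tool, called after ">>>" in YAML: its name, and indented under it one key for each argument. carry_out: Moves the arm, as the interface text tells. Shift numbers are shares of 0.25 m and turn numbers shares of 30 degrees, none past 1 either way. Its arguments: {"type":"object","properties":{"deltas":{"type":"array","items":{"type":"array","items":{"type":"number","minimum":-1,"maximum":1}}},"hand":{"type":"number"},"newtons":{"type":"number"}},"required":["deltas"]}

```bash
mkdir -p pics; cat > h.py <<'E'
import numpy as np, cv2
from scipy.spatial.transform import Rotation as R
from cell import get_obs, optics, job
def cap(n):
    o=get_obs(); d=optics.capture(n)
    if n=="wrist":
        T=np.eye(4); T[:3,:3]=R.from_rotvec(o["tcp_rot"]).as_matrix(); T[:3,3]=o["tcp_pos"]
        d["cam_to_world"]=T@np.array(d["mount"])
    d["f"]=d["img"].shape[0]/2/np.tan(np.radians(d["vertical_fov"])/2)
    return d
def ray(d,u,v,z):
    T=np.array(d["cam_to_world"]); r=T[:3,:3]@np.array([(u-d["cx"])/d["f"],(v-d["cy"])/d["f"],1]); c=T[:3,3]
    return c+r*(z-c[2])/r[2]
def proj(d,p):
    T=np.linalg.inv(d["cam_to_world"]); q=T[:3,:3]@p+T[:3,3]
    return q[:2]/q[2]*d["f"]+[d["cx"],d["cy"]]
E
python3 - <<'E'
from h import *
import pickle
o=get_obs(); print(o["time"],o["tcp_pos"],o["tcp_rot"],o["gripper_width"])
D={n:cap(n) for n in("scene","top")}
pickle.dump(D,open("d.pkl","wb"))
for n,d in D.items():
    cv2.imwrite(f"pics/{n}.png",d["img"][:,:,::-1]); print(n,d["f"],d["cx"],d["cy"],np.round(d["cam_to_world"],3).tolist())
E
```

```text
0.0 [ 303.3447391  -658.29479918  403.86511583] [-3.06723546e+00 -6.72802399e-01  7.31260772e-04] 1.0004710583329788
scene 445.0184657118157 282.20129446196916 207.86066160449988 [[0.814, 0.353, -0.461, 1095.777], [0.581, -0.502, 0.641, -692.484], [-0.005, -0.79, -0.614, 771.413], [0.0, 0.0, 0.0, 1.0]]
top 470.3479917073736 282.73340325305094 206.67311622183507 [[0.01, -0.98, 0.198, 287.76], [-1.0, -0.009, 0.003, 59.973], [-0.001, -0.198, -0.98, 1366.658], [0.0, 0.0, 0.0, 1.0]]
```

View pics/scene.png

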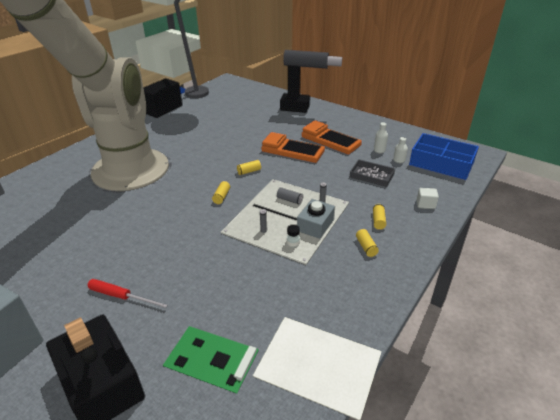

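View pics/top.png

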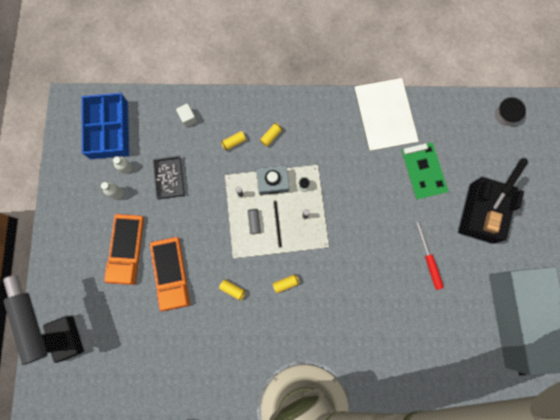

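The scene shows the board at about (287,217). The top view has the grey cell at (254,221), the line at (278,224), the button at (272,178), the thin cell at (307,214), the spare cell at (239,190) and the jar at (304,183). The candidates for the cell are four yellow cylinders off the board, at (234,141), (271,135), (232,290) and (286,284), and the grey one at (254,221). Only the grey one lies on the board, so it fits the description.

```bash
python3 - <<'E'
from h import *
import pickle
D=pickle.load(open("d.pkl","rb")); d=D["top"]; im=d["img"]
g=im.max(2).astype(int)
def blob(x0,x1,y0,y1,lo,hi):
    m=np.zeros(g.shape,np.uint8); m[y0:y1,x0:x1]=((g[y0:y1,x0:x1]>=lo)&(g[y0:y1,x0:x1]<hi))
    c=max(cv2.findContours(m,0,cv2.CHAIN_APPROX_NONE)[0],key=cv2.contourArea); return c
for n,b,z in(("line",(270,290,196,255,0,120),6),("cell",(240,266,203,243,0,150),22),("btn",(262,284,168,190,190,256),78),("thin",(298,318,203,224,0,150),6)):
    c=blob(*b); r=cv2.minAreaRect(c); p=cv2.boxPoints(r); 
    print(n,np.round(r[0],1),np.round(r[1],1),r[2],np.round(ray(d,*r[0],z),1))
    e=sorted(p.tolist(),key=lambda q:q[1]); a=np.mean(e[:2],0); bb=np.mean(e[2:],0)
    A,B=ray(d,*a,z),ray(d,*bb,z); print("  ends",A.round(1),B.round(1),np.linalg.norm(A-B).round(1),np.degrees(np.arctan2(A[1]-B[1],A[0]-B[0])).round(2))
c=cv2.resize(im[155:265,215:335],None,fx=5,fy=5,interpolation=cv2.INTER_CUBIC); cv2.imwrite("pics/crop.png",c[:,:,::-1])
E
```

```text
line [277.3 223.5] [45.4  2.9] 83.6598129272461 [512.3  79.1   6. ]
  ends [579.8  87.4   6. ] [446.   71.1   6. ] 134.7 6.94
cell [255.1 220.9] [24.8 12.9] 84.2894058227539 [516.4 143.3  22. ]
  ends [552.8 147.7  22. ] [480.4 139.   22. ] 72.9 6.84
btn [272. 176.] [8. 8.] 90.0 [636.4  94.7  78. ]
  ends [648.1  94.9  78. ] [624.7  94.5  78. ] 23.4 0.81
thin [310. 216.] [ 4. 14.] 90.0 [535.4 -16.8   6. ]
  ends [541.4 -16.8   6. ] [529.4 -16.8   6. ] 11.9 -0.11
```

View pics/crop.png

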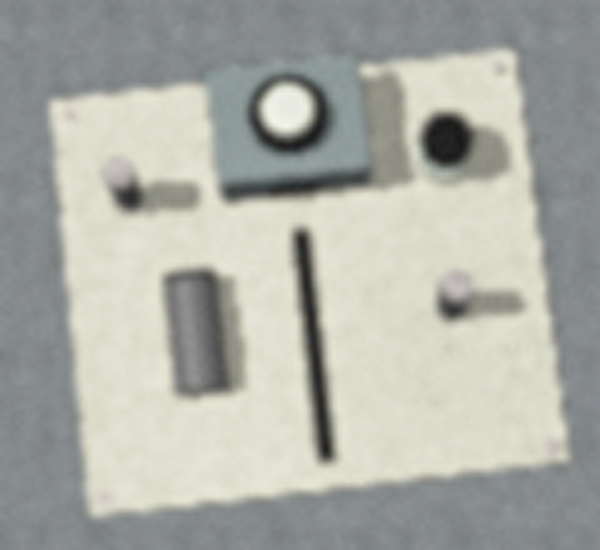

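The crop confirms the grey thick cell at crop (195,332), with its axis nearly parallel to the line. I'll shut the gripper and move over the board, staying high.

>>> carry_out:
  deltas:
    - [0.7,-0.85,0,0]
    - [0.7,-0.85,0,0]
    - [0.7,-0.85,0,0]
    - [0.7,-0.85,0,0]
    - [0.7,-0.85,0,0]
    - [0.7,-0.85,0,0]
    - [0.7,-0.85,0,0]
    - [0.7,-0.85,0,0]
    - [0.7,-0.85,0,0]
    - [0.7,-0.85,0,0]
  hand: 1

```text
time: 0.93
tcp_pos: [373.3, -393.0, 404.8]
tcp_rot: [3.068, 0.672, -0.0]
contact_force: [-0.6, 0.4, 0.3]
gripper_width: 0.335
finger_force: 0.0
```

>>> carry_out:
  deltas:
    - [0.7,-0.85,0,0]
    - [0.7,-0.85,0,0]
    - [0.7,-0.85,0,0]
    - [0.7,-0.85,0,0]
    - [0.7,-0.85,0,0]
    - [0.7,-0.85,0,0]
    - [0.7,-0.85,0,0]
    - [0.7,-0.85,0,0]
    - [0.7,-0.85,0,0]
    - [0.7,-0.85,0,0]

```text
time: 1.77
tcp_pos: [443.5, -127.6, 404.5]
tcp_rot: [3.069, 0.67, -0.001]
contact_force: [0.6, -0.2, -0.4]
gripper_width: 0.005
finger_force: 0.0
```

>>> carry_out:
  deltas:
    - [0.6,-0.75,0,0.594]
    - [0.6,-0.75,0,0.594]
    - [0.6,-0.75,0,0.594]
    - [0.6,-0.75,0,0.594]
    - [0.6,-0.75,0,0.594]
    - [0.6,-0.75,0,0.594]
    - [0.6,-0.75,0,0.594]
    - [0.6,-0.75,0,0.594]
    - [0.6,-0.75,0,0.594]
    - [0.6,-0.75,0,0.594]

```text
time: 2.6
tcp_pos: [501.3, 104.5, 404.5]
tcp_rot: [3.135, 0.183, -0.001]
contact_force: [1.1, 0.3, -0.8]
gripper_width: 0.005
finger_force: 0.0
```

```bash
python3 - <<'E'
from h import *
import pickle
o=get_obs(); print({k:np.round(o[k],3) for k in("time","tcp_pos","tcp_rot","qpos","gripper_width","contact_force")})
d=cap("wrist"); pickle.dump(d,open("w.pkl","wb")); cv2.imwrite("pics/w1.png",d["img"][:,:,::-1])
print(d["f"],np.round(d["mount"],3).tolist())
for n,p in(("line",[512,79,6]),("cell",[516,143,22]),("btn",[636,95,78]),("tip",o["tcp_pos"]-[0,0,186])): print(n,proj(d,np.array(p)).round(0))
E
```

```text
{'time': np.float64(2.6), 'tcp_pos': array([501.328, 104.515, 404.52 ]), 'tcp_rot': array([ 3.135e+00,  1.830e-01, -1.000e-03]), 'qpos': array([-0.271,  0.347, -0.061,  2.079,  0.033,  0.717, -1.806]), 'gripper_width': np.float64(0.005), 'contact_force': array([ 1.077,  0.339, -0.838])}
314.3984516718833 [[0.0, -0.961, -0.277, 77.212], [1.0, 0.0, -0.001, -0.716], [0.001, -0.277, 0.961, 20.581], [0.0, 0.0, 0.0, 1.0]]
line [304. 179.]
cell [251. 172.]
btn [311.  54.]
tip [283. 259.]
```

View pics/w1.png

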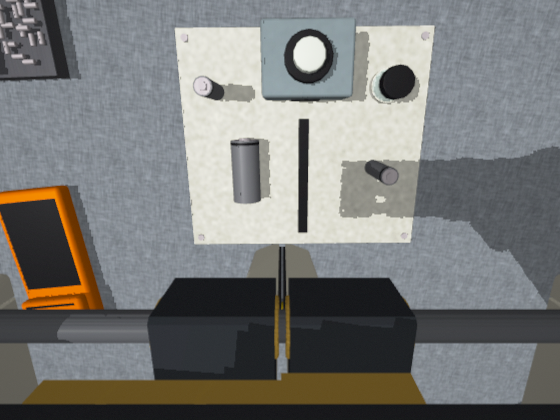

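The wrist view shows the cell at (246,170), the line at (303,175), the button at (309,54) and the shut fingertips near (282,250). I'll refine the positions and enlarge the tips.

```bash
cat >> h.py <<'E'
def seg(d,p,hw,hh,lo,hi):
    g=d["img"].max(2).astype(int); u,v=proj(d,np.array(p,float)).astype(int); m=np.zeros(g.shape,np.uint8)
    s=np.s_[max(v-hh,0):v+hh,max(u-hw,0):u+hw]; m[s]=(g[s]>=lo)&(g[s]<hi)
    m=cv2.morphologyEx(m,cv2.MORPH_OPEN,np.ones((3,3)))
    return max(cv2.findContours(m,0,cv2.CHAIN_APPROX_NONE)[0],key=cv2.contourArea)
def axis(d,c,z):
    r=cv2.minAreaRect(c); p=np.array(cv2.boxPoints(r)); W=np.array([ray(d,*q,z) for q in p])
    e=[W[1]-W[0],W[2]-W[1]]; l=max(e,key=np.linalg.norm); l=l*np.sign(l[0])
    return W.mean(0),np.linalg.norm(e,axis=1),np.degrees(np.arctan2(l[1],l[0])),r
E
python3 - <<'E'
from h import *
import pickle
d=pickle.load(open("w.pkl","rb"))
L,s,a,r=axis(d,seg(d,[512,79,6],15,75,0,60),6); print("line",L.round(1),s.round(1),a,r)
C=seg(d,[520,145,22],25,48,0,150); m,s,b,r=axis(d,C,30); print("cell",m.round(1),s.round(1),b,r)
B=seg(d,[636,95,78],22,22,190,256); m,s,_,r=axis(d,B,78); print("btn",m.round(1),s.round(1),r)
g=d["img"][:,:,:].max(2)
print([g[170,225:275].tolist()])
cv2.imwrite("pics/w1c.png",cv2.resize(d["img"][235:375,230:335],None,fx=4,fy=4,interpolation=cv2.INTER_CUBIC)[:,:,::-1])
E
```

```text
line [512.6  80.4   6. ] [  9.2 136.1] 7.978205871903827 ((303.0, 175.5), (111.0, 8.0), 90.0)
cell [517.3 147.1  30. ] [31.8 72.9] 9.007084148315327 ((246.4862060546875, 170.26551818847656), (64.35933685302734, 28.891237258911133), 86.633544921875)
btn [636.2  96.7  78. ] [26.2 26.6] ((309.0, 53.5), (33.0, 30.0), 90.0)
[[222, 221, 220, 222, 226, 227, 219, 145, 116, 123, 127, 129, 133, 138, 142, 150, 159, 154, 147, 141, 136, 130, 125, 121, 118, 113, 108, 105, 99, 95, 89, 80, 73, 68, 77, 138, 153, 153, 152, 149, 149, 150, 154, 155, 155, 220, 229, 228, 225, 224]]
```

View pics/w1c.png

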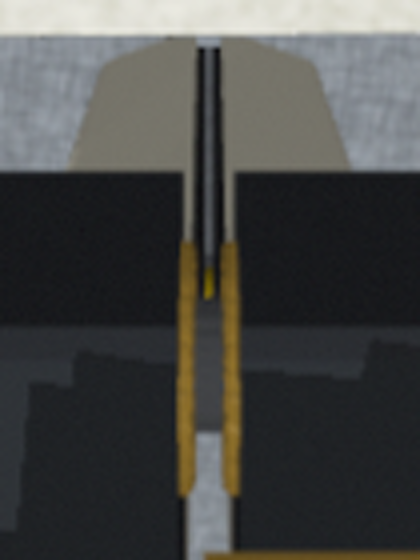

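The tips are about 20 mm across along tool y, tapering slightly. The cell is 66 mm to the left of the line and 12 mm ahead along it. I'll roll in strokes, starting each one with the tip behind the crest, and I'll first go down to just above the cell.

>>> carry_out:
  deltas:
    - [0.078,-0.198,0,-0.024]
    - [0.078,-0.198,0.1,-0.024]
    - [0.078,-0.198,0.25,-0.024]
    - [0.078,-0.198,0.4,-0.024]
    - [0.078,-0.198,0.55,-0.024]
    - [0.078,-0.198,0.65,-0.024]
    - [0.078,-0.198,0.69,-0.024]
    - [0.078,-0.198,0.69,-0.024]
    - [0.078,-0.198,0.69,-0.024]
    - [0.078,-0.198,0.69,-0.024]

```text
time: 3.48
tcp_pos: [515.2, 158.2, 233.8]
tcp_rot: [-3.134, -0.208, -0.003]
contact_force: [0.4, -0.3, 0.1]
gripper_width: 0.007
finger_force: 0.0
```

```bash
python3 - <<'E'
from h import *
o=get_obs(); print(o["tcp_pos"].round(1),o["contact_force"].round(2),o["tcp_rot"].round(3))
d=cap("wrist"); cv2.imwrite("pics/w2.png",d["img"][:,:,::-1]); print("tip",proj(d,o["tcp_pos"]-[0,0,186]))
for n,p in(("line",[512.6,80.4,6]),("cell",[516,147.5,22]),("btn",[636,96,78])): print(n,proj(d,np.array(p)).round(0))
E
```

```text
[515.2 158.2 233.8] [ 0.38 -0.31  0.13] [-3.134e+00 -2.080e-01 -3.000e-03]
tip [283.28210288 260.27673213]
line [391. 252.]
cell [299. 244.]
btn [486.  27.]
```

View pics/w2.png

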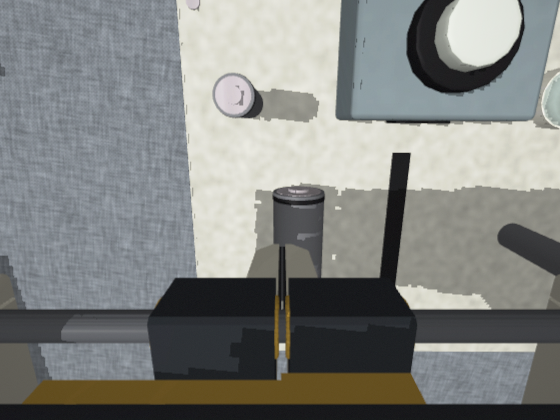

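The tip sits about 10 mm behind the cell's crest at (299,244), and the nub points to the reader. I'll press lightly to find the contact.

>>> carry_out:
  deltas:
    - [0,0.008,0.02,0]
    - [0,0.008,0.036,0]
    - [0,0.008,0.04,0]
    - [0,0.008,0.042,0]
    - [0,0.008,0.042,0]
    - [0,0.008,0.042,0]

```text
time: 4.03
tcp_pos: [515.1, 157.5, 223.2]
tcp_rot: [-3.133, -0.21, -0.004]
contact_force: [-3.0, 2.1, 17.8]
gripper_width: 0.005
finger_force: 9.1
```

>>> carry_out:
  deltas:
    - [0,0.006,0,0]
    - [0,0.018,0,0]
    - [0,0.032,0,0]
    - [0,0.046,0,0]
    - [0,0.06,0,0]
    - [0,0.074,0,0]
    - [0,0.088,0,0]
    - [0,0.102,0,0]
    - [0,0.114,0,0]
    - [0,0.122,0,0]
    - [0,0.126,0,0]
    - [0,0.126,0,0]
    - [0,0.126,0,0]

```text
time: 5.12
tcp_pos: [519.5, 124.8, 223.6]
tcp_rot: [3.135, 0.208, 0.004]
contact_force: [-1.9, -2.9, 23.7]
gripper_width: 0.003
finger_force: 11.9
```

>>> carry_out:
  deltas:
    - [0,0,-0.01,0]
    - [0,0,-0.03,0]
    - [0,0,-0.05,0]
    - [0,-0.03,-0.05,0]
    - [0,-0.064,-0.05,0]
    - [0,-0.064,-0.05,0]
    - [0,-0.064,-0.05,0]

```text
time: 5.7
tcp_pos: [516.6, 142.3, 234.0]
tcp_rot: [-3.134, -0.212, 0.001]
contact_force: [-0.2, -0.3, -0.3]
gripper_width: 0.003
finger_force: 0.0
```

```bash
cat >> h.py <<'E'
def look(name):
    o=get_obs(); d=cap("wrist"); cv2.imwrite(f"pics/{name}.png",d["img"][:,:,::-1])
    print(o["time"],o["tcp_pos"].round(1),o["contact_force"].round(1)); return o,d
E
python3 - <<'E'
from h import *
o,d=look("w3")
cv2.imwrite("pics/w3c.png",d["img"][130:290,200:480][:,:,::-1])
E
```

```text
5.7 [516.6 142.3 234. ] [-0.2 -0.3 -0.3]
```

View pics/w3.png

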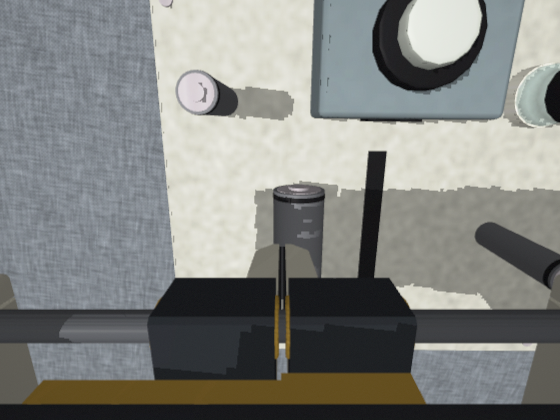

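The first stroke rolled the cell about 16 mm with no yaw: the cell is again at u=299, and the line has moved nearer at about u=372. I'll repeat the stroke twice.

>>> carry_out:
  deltas:
    - [0,0.008,0.02,0]
    - [0,0.008,0.036,0]
    - [0,0.008,0.041,0]
    - [0,0.008,0.041,0]
    - [0,0.014,0.041,0]
    - [0,0.026,0.041,0]
    - [0,0.04,0.041,0]
    - [0,0.054,0.041,0]
    - [0,0.068,0.041,0]
    - [0,0.082,0.041,0]
    - [0,0.096,0.041,0]
    - [0,0.11,0.041,0]
    - [0,0.122,0.041,0]
    - [0,0.13,0.041,0]
    - [0,0.134,0.041,0]
    - [0,0.134,0.041,0]
    - [0,0.134,0.041,0]
    - [0,0.134,0.02,0]
    - [0,0.134,0,0]
    - [0,0.134,-0.01,0]

```text
time: 7.42
tcp_pos: [521.4, 108.2, 237.3]
tcp_rot: [-3.134, -0.21, -0.0]
contact_force: [0.4, 0.2, -1.1]
gripper_width: 0.004
finger_force: 0.0
```

>>> carry_out:
  deltas:
    - [0,-0.03,0,0]
    - [0,-0.07,0.005,0]
    - [0,-0.07,0.01,0]
    - [0,-0.07,0.01,0]

```text
time: 7.75
tcp_pos: [518.7, 126.6, 233.8]
tcp_rot: [-3.134, -0.213, 0.001]
contact_force: [-1.2, -1.0, -1.1]
gripper_width: 0.007
finger_force: 0.0
```

>>> carry_out:
  deltas:
    - [0,0.008,0.02,0]
    - [0,0.008,0.036,0]
    - [0,0.008,0.041,0]
    - [0,0.008,0.041,0]
    - [0,0.014,0.041,0]
    - [0,0.026,0.041,0]
    - [0,0.04,0.041,0]
    - [0,0.054,0.041,0]
    - [0,0.068,0.041,0]
    - [0,0.082,0.041,0]
    - [0,0.096,0.041,0]
    - [0,0.11,0.041,0]
    - [0,0.122,0.041,0]
    - [0,0.13,0.041,0]
    - [0,0.134,0.041,0]
    - [0,0.134,0.041,0]
    - [0,0.134,0.041,0]
    - [0,0.134,0.02,0]
    - [0,0.134,0,0]
    - [0,0.134,-0.01,0]

```text
time: 9.42
tcp_pos: [523.5, 92.4, 237.4]
tcp_rot: [-3.134, -0.21, -0.0]
contact_force: [0.1, -0.1, -0.5]
gripper_width: 0.008
finger_force: 0.0
```

>>> carry_out:
  deltas:
    - [0,-0.03,0,0]
    - [0,-0.07,0.005,0]
    - [0,-0.07,0.01,0]
    - [0,-0.07,0.01,0]

```text
time: 9.75
tcp_pos: [520.9, 110.7, 233.8]
tcp_rot: [-3.134, -0.213, 0.001]
contact_force: [0.1, -0.7, 1.2]
gripper_width: 0.004
finger_force: 0.0
```

```bash
python3 - <<'E'
from h import *
o,d=look("w4")
E
```

```text
9.75 [520.9 110.7 233.8] [ 0.1 -0.7  1.2]
```

View pics/w4.png

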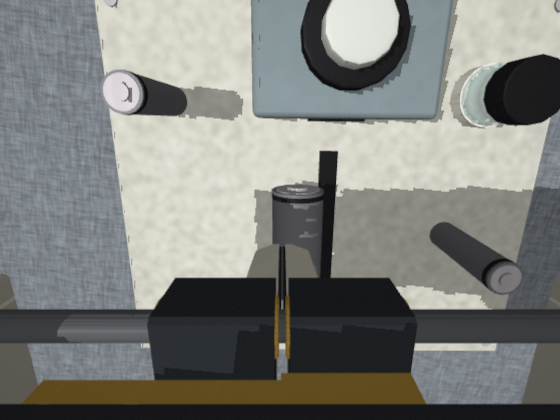

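The cell's flanks are at u=272 and 323 (row 230), and the line's centre is at about u=328. I'll work out the remaining distance.

```bash
python3 - <<'E'
from h import *
o,d=look("w4b"); g=d["img"].max(2).astype(int)
for v in(215,230,245): print(v,g[v,262:340].tolist())
n=np.array([-.129,.9917,0]);u=np.array([.9917,.129,0])
P=[]
for v in(160,168,176,183):
    x=np.where(g[v,310:345]<70)[0]+310; P.append(ray(d,x.mean(),v,6))
P=np.array(P); print("line pts",P.round(1).tolist(), (P@n).round(1))
for v in(205,215,230): 
    q=ray(d,297.5,v,22); print(v,q.round(1),(q@n).round(1))
q=ray(d,298,190,22);print("nub end along",q@u)
print("linemid n",np.array([512.6,80.4,0])@n,"u",np.array([512.6,80.4,0])@u)
E
```

```text
9.8 [520.9 110.1 233.9] [-0.4  0.5 -0.2]
215 [141, 144, 144, 144, 144, 145, 143, 144, 142, 89, 62, 64, 66, 67, 69, 71, 72, 72, 74, 74, 75, 75, 76, 77, 78, 78, 77, 80, 79, 79, 81, 81, 81, 80, 81, 80, 80, 81, 81, 80, 80, 79, 79, 80, 79, 79, 77, 76, 76, 77, 75, 73, 73, 73, 71, 68, 68, 66, 64, 45, 26, 21, 21, 21, 22, 22, 23, 21, 21, 21, 20, 121, 138, 138, 139, 138, 140, 140]
230 [143, 141, 142, 140, 142, 141, 140, 140, 140, 99, 65, 64, 66, 68, 68, 69, 72, 72, 74, 75, 76, 76, 78, 79, 79, 77, 79, 78, 79, 79, 81, 80, 81, 80, 81, 80, 80, 81, 81, 80, 80, 80, 79, 79, 78, 78, 77, 77, 75, 76, 75, 75, 72, 71, 71, 69, 67, 65, 53, 28, 24, 20, 19, 21, 21, 18, 19, 21, 20, 20, 98, 135, 142, 141, 144, 144, 145, 145]
245 [141, 140, 138, 138, 138, 135, 132, 126, 122, 113, 110, 110, 110, 111, 111, 112, 111, 83, 74, 75, 76, 76, 78, 103, 111, 112, 112, 112, 112, 110, 111, 107, 101, 91, 83, 83, 80, 81, 79, 81, 79, 79, 79, 78, 77, 79, 77, 76, 75, 75, 74, 73, 73, 71, 70, 68, 65, 62, 40, 22, 20, 22, 18, 19, 23, 22, 21, 21, 19, 96, 132, 140, 141, 142, 143, 141, 143, 139]
line pts [[575.9, 88.5, 6.0], [570.7, 87.5, 6.0], [565.4, 87.3, 6.0], [560.7, 86.5, 6.0]] [13.4 13.2 13.6 13.4]
205 [547.3 104.5  22. ] 33.0
215 [540.8 103.5  22. ] 32.9
230 [530.7 102.   22. ] 32.7
nub end along 565.8696256086879
linemid n 13.607280000000003 u 518.71702
```

About 20 mm remains, so I'll do one more 16 mm stroke and then fine-tune.

>>> carry_out:
  deltas:
    - [0,0.006,0.02,0]
    - [0,0.006,0.036,0]
    - [0,0.006,0.041,0]
    - [0,0.006,0.041,0]
    - [0,0.014,0.041,0]
    - [0,0.026,0.041,0]
    - [0,0.04,0.041,0]
    - [0,0.054,0.041,0]
    - [0,0.068,0.041,0]
    - [0,0.082,0.041,0]
    - [0,0.096,0.041,0]
    - [0,0.11,0.041,0]
    - [0,0.122,0.041,0]
    - [0,0.13,0.041,0]
    - [0,0.134,0.041,0]
    - [0,0.134,0.041,0]
    - [0,0.134,0.041,0]
    - [0,0.134,0.02,0]
    - [0,0.134,0,0]
    - [0,0.134,-0.01,0]

```text
time: 11.52
tcp_pos: [525.7, 76.5, 237.4]
tcp_rot: [-3.134, -0.21, -0.001]
contact_force: [-0.1, -0.1, 0.4]
gripper_width: 0.009
finger_force: 0.0
```

>>> carry_out:
  deltas:
    - [0,-0.03,0,0]
    - [0,-0.07,0.005,0]
    - [0,-0.07,0.01,0]
    - [0,-0.07,0.01,0]

```text
time: 11.85
tcp_pos: [523.0, 94.9, 233.9]
tcp_rot: [-3.134, -0.213, 0.001]
contact_force: [0.1, 0.7, 1.0]
gripper_width: 0.007
finger_force: 0.0
```

```bash
cat > m.py <<'E'
from h import *
o,d=look("w5"); g=d["img"].max(2).astype(int)
n=np.array([-.129,.9917,0])
for v in(156,164,172,179):
    x=np.where(g[v,220:400]<60)[0]+220; print("line",v,x.min(),x.max(),len(x),(ray(d,x.mean(),v,6)@n).round(1))
for v in(205,220,235):
    x=np.where(g[v,200:400]<110)[0]+200; a=x.min(); print("cell",v,a,x.max(),[(ray(d,c,v,22)@n).round(1) for c in(a,a+24.7,x.max()+1)])
E
python3 m.py
```

```text
11.85 [523.   94.9 233.9] [0.1 0.7 1. ]
line 156 296 312 17 13.3
line 164 296 311 16 13.5
line 172 295 311 17 13.7
line 179 295 311 17 13.6
cell 205 272 322 [np.float64(33.8), np.float64(18.3), np.float64(1.7)]
cell 220 272 321 [np.float64(33.9), np.float64(18.1), np.float64(1.9)]
cell 235 272 321 [np.float64(33.9), np.float64(17.9), np.float64(1.5)]
```

4.3 mm remains, so the fingertip has 8.6 mm to go.

>>> carry_out:
  deltas:
    - [0,0.016,0.02,0]
    - [0,0.016,0.036,0]
    - [0,0.016,0.041,0]
    - [0,0.016,0.041,0]
    - [0,0.022,0.041,0]
    - [0,0.03,0.041,0]
    - [0,0.038,0.041,0]
    - [0,0.046,0.041,0]
    - [0,0.05,0.041,0]
    - [0,0.05,0.041,0]
    - [0,0.05,0.041,0]
    - [0,0.05,0.02,0]
    - [0,0.05,0,0]
    - [0,0.05,-0.02,0]
    - [0,0.05,-0.1,0]
    - [0,0.05,-0.15,0]
    - [0,0.05,-0.2,0]
    - [0,0.05,-0.2,0]

```text
time: 13.4
tcp_pos: [525.4, 81.1, 286.3]
tcp_rot: [-3.134, -0.209, -0.005]
contact_force: [-0.1, 1.0, -0.4]
gripper_width: 0.004
finger_force: 0.0
```

```bash
sed -i 's/w5/w6/' m.py; python3 - <<'E'
from h import *
o,d=look("w6")
E
```

```text
13.4 [525.4  81.1 286.3] [-0.1  1.  -0.4]
```

View pics/w6.png

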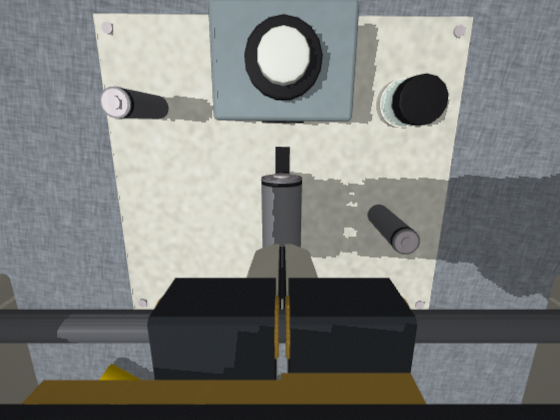

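The cell is centred at u=281.5 over the line at u=282.5, aligned with it and released. Next I'll move over the button and wait there.

>>> carry_out:
  deltas:
    - [0.1,-0.004,0,0]
    - [0.2,-0.004,0,0]
    - [0.3,-0.004,0,0]
    - [0.4,-0.004,0,0]
    - [0.448,-0.004,0,0]
    - [0.448,-0.004,0.04,0]
    - [0.448,-0.004,0.07,0]
    - [0.448,-0.004,0.08,0]
    - [0.448,-0.004,0.08,0]
    - [0.448,-0.004,0.08,0]

```text
time: 14.28
tcp_pos: [634.6, 96.9, 263.7]
tcp_rot: [3.134, 0.209, -0.004]
contact_force: [-1.6, -0.7, 1.6]
gripper_width: 0.007
finger_force: 0.9
```

>>> carry_out:
  deltas:
    - [0,0,0.01,0]
    - [0,0,0.018,0]
    - [0,0,0.026,0]
    - [0,0,0.032,0]
    - [0,0,0.034,0]
    - [0,0,0.034,0]
    - [0,0,0.034,0]

```text
time: 14.87
tcp_pos: [635.1, 97.1, 258.1]
tcp_rot: [3.134, 0.209, -0.0]
contact_force: [-10.3, -2.0, 26.3]
gripper_width: 0.005
finger_force: 13.7
```

The force is 26 N at 5.9 mm of travel, so the button has bottomed out. I'll release it and rise.

>>> carry_out:
  deltas:
    - [0,0,0,0]
    - [0,0,-0.02,0]
    - [0,0,-0.06,0]
    - [0,0,-0.15,0]
    - [0,0,-0.3,0]
    - [0,0,-0.4,0]
    - [0,0,-0.4,0]
    - [-0.3,0,-0.4,0]
    - [-0.5,0,-0.4,0]
    - [-0.5,0,-0.4,0]
    - [-0.5,0,-0.4,0]

```text
time: 15.78
tcp_pos: [504.2, 78.9, 354.8]
tcp_rot: [3.133, 0.21, -0.013]
contact_force: [-0.9, -0.5, -0.4]
gripper_width: 0.004
finger_force: 0.0
```

```bash
python3 - <<'E'
from h import *
o,d=look("w7")
E
```

```text
15.7833 [504.2  78.9 354.8] [-0.9 -0.5 -0.4]
```

View pics/w7.png

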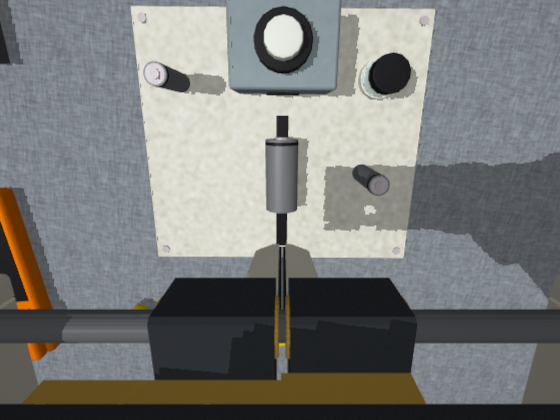

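The cell at (282,175) lies along the line, which runs from (282,117) to (282,243). The button is up at (283,38), and the other objects are undisturbed. I'll hand the job in.

```bash
python3 -c "
from cell import job; print(job.job_done())"
```

```text
the job is handed in; nothing more can be done
None
```

I rolled the thick cell onto the line in five strokes, pressed the button to its stop and let it up again, saw nothing else out of place in the last picture, and handed the job in at about 16 s; no verdict was returned.

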